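Put the garlic away in its pot and close the lid

TASK

Put the garlic bulb into the large white pot, then close the pot with the large wooden lid so that it sits level and fully down on the rim. Leave the pot standing where it is, and leave the small lid alone.

Things in the scene. Friction and masses are not known exactly. Their poses are not given: they have to be found in the camera images.
- garlic_center (a point): centre of the loose garlic bulb, a roundish pale bulb about 60 mm across and 58 mm high with a short narrow stem on top, standing on the worktop; the point is half-way up, 29 mm above its underside. It is widest near this height and may be gripped across at any yaw. 40 g. A toaster 189 mm high stands behind it.
- large_pot: large round white ceramic garlic pot, open at the top, with small dark vent holes marked round its side: outer diameter 142 mm, inner diameter 130 mm, height 80 mm, inner floor 6 mm above the worktop; loose, 1.2 kg, upright. Origin at the centre of its underside, z up. (A similar but smaller pot, 92 mm across and 60 mm high, stands at the back and is not used.)
- large_lid_knob (a point): centre of the knob (upright cylinder, diameter 30, height 34 mm) of the large wooden lid, lying knob up on the worktop: a disc 156 mm across, 10 thick, over a plug 8 deep and 106 mm across, tapering to 96, that enters the pot's mouth with 12 mm to spare all round. Point 17 mm above the disc, 35 above the plug's underside; 107 above the pot's underside when fully down. z up. 220 g.
- small_lid_knob (a point): centre of the knob of the small wooden lid, of the same make but 100 mm across with a knob 24 mm in diameter and 30 mm high; it belongs to the small pot and stays where it lies. It and the large lid may lie in each other's place.

How it is judged:
By the outcome, as a careful person would: the job done as asked, in the order asked, and still so for the second after the job is handed in, with the robot touching nothing.
It also fails if it takes over 64 s, if anything falls off the work surface, if the arm or the gripper's body presses on something with over 40 N, if the wrist force passes 120 N, or if a joint passes its speed limit or range.

ROBOT

A 6-joint arm with a two-finger parallel gripper is mounted at the origin on a cart in front of the work surface, level with it; the furniture and walls round the work are solid. World frame = base frame: x ahead of the robot, y to its left, z up, the work surface at z = 0. Lengths are in mm, angles in rad, forces in N, time in s.
With the tool pointing down it reaches from about 250 to 775 mm from the base axis. Payload 8.9 kg.
Tool frame: the origin (TCP) lies at the very end of the fingers, on their centre line; the grasp point (between the pads) lies 19 mm behind it (robot.grip_depth is the distance from the TCP to the grasp point, in mm); z points along the fingers, y is the line along which they close (so a half turn about z gives the same grasp; the last joint's range is limited). The gripper opens to 85 mm and grips with 20 to 120 N. Pads are 22 mm wide; open, the fingers measure 114 mm over their backs; the gripper's body (76 mm by 85 mm) begins 54 mm behind the grasp point. The pads swing forward as they close: fully open they stand 13 mm farther back than shut.
Start: joints at [1.007, 0.291, -0.153, 1.127, 0, 1.431], TCP at [216.367, 478.34, 210.505] pointing down, gripper open.
Joint ranges: [-2.52, 2.52], [-0.91, 1.74], [-1.3, 1.37], [-1.96, 2.02], [-1.52, 1.47], [-3.14, 3.14]. Speed limits (rad/s): [2.22, 2.22, 2.79, 3.14, 3.14, 3.14].

INTERFACE

Orientations are given as a unit quaternion [w, x, y, z].
In Python, from plant import robot gives the robot as it stands.
- The arm moves only by the tool step_arm, never from a script. Its argument "steps" is a list of rows, each a list of 3 entries, a list of its own where there are three numbers: the shift along the tool's x, y, z in cm, then the turn, a rotation vector about the tool's x, y, z in degrees, then the finger opening in cm, from 0 to 8.54. A call has 1 to 8 rows; each row shifts and turns the commanded pose from where the row before left it, along the tool's axes as they then stand; what a row does not reach is not made up. A row lasts 1/10 s, in which the tool goes at most 50 mm and 8.59 degrees, less where a joint would pass 70% of its speed; a pose out of reach is approached as far as the arm can. A call with a gripper value outside its range is refused whole. The fingers move at their own pace and stop on an object; the grip force is fixed at half the most. Time passes only in rows, so rows that do not move let the fingers close. It gives the time, the measured TCP pose, the force, the opening and the grip force at its end, in the units of the state.
- robot.sense(): the state, without advancing time (a new reading comes with each control period).
- robot.grab_frame(name): name is "side" or "top"; returns a dict with "color" (384x512x3 uint8, red, green, blue), "fx", "fy", "cx", "cy" (pixels), "k1" (the pictures are not rectified: a ray, as slopes to the right and down, at radius r is drawn at 1 + k1 r^2 times it, then the intrinsics apply), "view" (4x4, takes a point from world to camera coordinates). Camera axes: x right, y down, z forward; pixel columns grow to the right and rows downward; lengths in mm; the calibration is good to about 2 mm. A picture is of the moment at which its call begins. There is no depth.
- robot.hand_in(): hands the job in; it is judged then, once.
Trained networks look in the newest picture that a camera, given by its name, has taken for a name from the list of things; names that differ only in an ending like _2 or _b are one class to them, and where a whole thing is asked for, a point or a joint stands for the part that bears it (a point fixed in the world has none). Each returns a list of dicts, best first, with "conf" (0 to 1); they miss things now and then, are a little off and sometimes report something else, mostly with a low value. They report only what shows in the picture. A call takes as long as a camera call.
- robot.outline_of(target, camera): "pixels" (384x512 bool, what is visible of it) and "box" ([left, top, right, bottom] in pixels, round what is visible of it).
The state is a dict: "time": time; "joints": joint angles; "dq": joint speeds; "joint_efforts": joint torques, N m; "tool_pos": TCP position; "orientation": TCP orientation; "wrist_force": force on the tool from outside, world axes, zero at the start; "moment": the same for the moment, N m; "finger_gap": finger opening in mm; "gripper_force": force on a finger pad.
Only numpy, scipy, OpenCV 4.12 (cv2) and the standard library are available. Lean on these libraries where they do the work, as an engineer would, in place of code of your own. Each camera call takes 0.05 s, during which the arm holds its last target. There are 200 camera calls.

## Working session

There is one attempt and no reset: what is moved stays moved. The work goes in short steps, Python scripts to look and compute and a tool call to move; the robot and the scene stay as the last step left them, time stands still between calls to the robot, and variables do not carry over. Pictures are saved under pics/ and viewed, at most 10 in all, crops included, and the job is handed in when it is done.

Besides the shell and the picture viewer there is one more tool, called in YAML: its name, and indented under it one key for each argument. step_arm: Moves the arm, as the interface text tells. Its arguments: {"type":"object","properties":{"steps":{"type":"array","items":{"type":"array"}}},"required":["steps"]}

```bash
mkdir -p pics; cat > h.py <<'E'
import numpy as np, cv2
from plant import robot
def ray(f,u,v):
    K=np.array([[f["fx"],0,f["cx"]],[0,f["fy"],f["cy"]],[0,0,1.]])
    p=cv2.undistortPoints(np.array([[[u,v]]],float),K,np.array([f["k1"],0,0,0.]))[0,0]
    V=np.array(f["view"]);R=V[:3,:3];c=-R.T@V[:3,3];d=R.T@np.array([p[0],p[1],1]);return c,d/np.linalg.norm(d)
def atz(f,u,v,z):
    c,d=ray(f,u,v);return c+d*(z-c[2])/d[2]
def tri(rs):
    A=sum(np.eye(3)-np.outer(d,d) for c,d in rs);b=sum((np.eye(3)-np.outer(d,d))@c for c,d in rs)
    p=np.linalg.solve(A,b);return p,[round(float(np.linalg.norm(np.cross(p-c,d))),1) for c,d in rs]
E
python3 - <<'E'
from h import *
np.set_printoptions(precision=1,suppress=True)
fs={}
for n in("side","top"):
    f=robot.grab_frame(n);fs[n]=f;im=f["color"][:,:,::-1].copy()
    print(n,ray(f,256,192))
    for t in("garlic_center","large_pot","large_lid_knob","small_lid_knob"):
        for o in robot.outline_of(t,n)[:3]:
            m=o["pixels"];ys,xs=np.nonzero(m);print(t,o["conf"],o["box"],xs.mean(),ys.mean())
            np.save(f"{n}_{t}.npy",m) if o is not None else 0
    cv2.imwrite(f"pics/{n}0.png",im)
print(robot.sense())
E
```

```text
side (array([ 358.8, -761.9,  623.1]), array([ 0.2,  0.7, -0.6]))
garlic_center 0.52 [196.9, 143.1, 215.7, 161.7] 205.68608414239483 152.2071197411003
large_pot 0.86 [231.1, 221.7, 310.4, 308.9] 269.6717543544622 264.47064104866223
large_lid_knob 0.57 [262.5, 173.3, 332.3, 216.8] 296.3017802865827 193.43812418584454
small_lid_knob 0.88 [193.5, 196.4, 240.5, 225.8] 215.83971504897596 209.05520926090827
top (array([ 372.4,  -92.4, 1118.1]), array([ 0.2,  0. , -1. ]))
garlic_center 0.76 [160.5, 229.0, 187.6, 255.8] 174.4173076923077 243.1769230769231
large_pot 0.75 [323.4, 173.3, 401.5, 240.9] 364.17362637362635 207.97692307692307
large_lid_knob 0.75 [231.6, 125.2, 295.1, 190.5] 262.7313003452244 159.97813578826236
small_lid_knob 0.86 [246.4, 222.9, 292.1, 262.6] 270.18659295093295 244.5970974429855
{'time': 0.5, 'joints': array([ 1. ,  0.3, -0.2,  1.1, -0. ,  1.4]), 'dq': array([-0., -0., -0.,  0.,  0., -0.]), 'joint_efforts': array([ -0. , -53.7,  33.1,   0. ,  -0. ,  -0. ]), 'tool_pos': array([216.4, 478.3, 210.5]), 'orientation': array([-0. ,  0.2,  1. , -0. ]), 'wrist_force': array([-0.5,  0.7,  0.2]), 'moment': array([-0. ,  0.1,  0. ]), 'gripper_force': 0.0, 'finger_gap': 85.6855679322714}
```

View pics/side0.png

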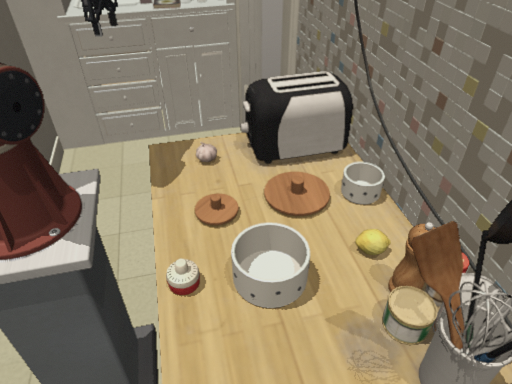

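View pics/top0.png

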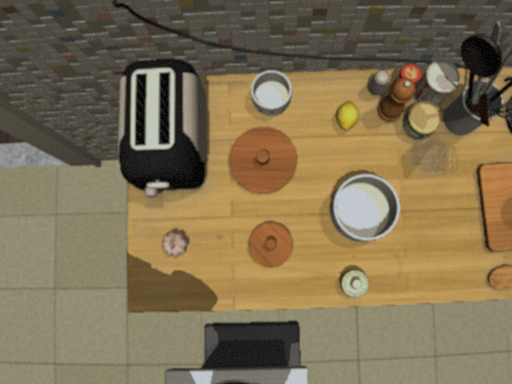

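The side view shows the garlic at (206,153), the pot at (270,264), the large lid at (297,193) with its knob near (297,186), and the small lid at (216,209). In the top view they are at (174,243), (365,207), (263,160) and (270,244). The networks' outlines agree with both pictures. Next I fit the known shapes to the outlines.

```bash
cat >> h.py <<'E'
from scipy.optimize import least_squares
def proj(f,P):
    V=np.array(f["view"]);q=P@V[:3,:3].T+V[:3,3];s=q[:,:2]/q[:,2:];s=s*(1+f["k1"]*(s**2).sum(1,keepdims=True))
    return s*[f["fx"],f["fy"]]+[f["cx"],f["cy"]]
T=np.linspace(0,2*np.pi,60,endpoint=False)
SH={"garlic_center":[(15,0),(24,8),(30,29),(24,44),(6,58)],"large_pot":[(71,0),(71,80)],
 "large_lid_knob":[(53,0),(78,8),(78,18),(15,52)],"small_lid_knob":[(50,8),(50,18),(12,48)]}
def pts(t,x,y,z=0): return np.vstack([np.c_[x+r*np.cos(T),y+r*np.sin(T),np.full(60,z+h)] for r,h in SH[t]])
def box(f,t,p):
    q=proj(f,pts(t,*p));h=cv2.convexHull(q.astype(np.float32))[:,0]
    m=cv2.moments(h);return np.r_[q.min(0),q.max(0)]
def fit(t,fs,p0,obs,freez=False):
    n=3 if freez else 2
    g=lambda p:np.concatenate([box(fs[k],t,p)-obs[k] for k in fs])
    s=least_squares(g,np.r_[p0,0][:n],diff_step=1e-3,x_scale=100.,loss="soft_l1");return s.x,g(s.x)
E
python3 - <<'E'
from h import *
np.set_printoptions(precision=1,suppress=True)
fs={n:robot.grab_frame(n) for n in("side","top")}
c={"garlic_center":(174,243),"large_pot":(365,207),"large_lid_knob":(263,160),"small_lid_knob":(270,244)}
for t in c:
    obs={}
    for n in fs:
        ys,xs=np.nonzero(np.load(f"{n}_{t}.npy"));obs[n]=np.array([xs.min(),ys.min(),xs.max()+1,ys.max()+1])
    p0=atz(fs["top"],*c[t],20)[:2]
    for k in ({"side":1},{"top":1},fs): 
        print(t,*fit(t,{q:fs[q] for q in k},p0,obs))
    print("freez",*fit(t,fs,p0,obs,True))
print("knob ray top",atz(fs["top"],263,156.5,52),"side",atz(fs["side"],297,178.5,52))
print("toaster corner",atz(fs["top"],205,188,150),atz(fs["top"],165,193,60),atz(fs["top"],205,188,0), "tool px",proj(fs["side"],np.array([[216.,478,210]])),proj(fs["top"],np.array([[216.,478,210]])))
s=robot.sense();print(s["orientation"].round(4),s["time"])
E
```

```text
garlic_center [434.4 124.7] [-0.9 -1.7  0.9  1.2]
garlic_center [432.7 125.5] [-0.3 -0.   0.3  0. ]
garlic_center [433.2 125.4] [-1.4 -1.7  0.4  1.1 -0.3 -0.2  0.4 -0.2]
freez [433.3 126.2  -2.9] [-1.3 -0.9  0.5  1.8 -0.3 -0.2  0.2 -0.2]
large_pot [ 496. -291.] [ 0.  -0.9 -0.   0.6]
large_pot [ 493.7 -292.7] [ 0.1 -0.7 -0.1  0.8]
large_pot [ 495.2 -292.3] [-0.3 -0.4 -0.2  1.3 -0.1 -1.4 -0.3  0.1]
freez [ 495.1 -292.4    0.7] [-0.4 -0.6 -0.2  1.1 -0.  -1.4 -0.2  0.2]
large_lid_knob [618.4 -76. ] [-0.8 -1.2  0.8  0.5]
large_lid_knob [617.6 -76.5] [-0.7 -0.3  0.7  0.3]
large_lid_knob [617.8 -76.4] [-1.  -1.1  0.6  0.7 -0.8 -0.4  0.7  0.2]
freez [618.3 -75.9  -2. ] [-0.9 -0.6  0.6  1.2 -0.9 -0.3  0.4  0.1]
small_lid_knob [424.7 -89.9] [-0.3 -0.7  0.3  0.5]
small_lid_knob [424.2 -86.2] [-1.  -1.6  1.   1.5]
small_lid_knob [424.7 -87.8] [-0.4 -1.2  0.2 -0.2 -0.3 -1.8  1.7  1.2]
freez [425.  -85.7  -4.6] [-0.2 -0.3  0.2  0.6 -1.2 -1.7  0.7  1.1]
knob ray top [617.4 -76.3  52. ] side [619.  -72.9  52. ]
toaster corner [534.9  39.9 150. ] [542.  140.7  60. ] [560.1  60.4   0. ] tool px [[109.6  42.8]] [[-20.1 354.3]]
[0.  0.2 1.  0. ] 0.6
```

```bash
cat > d.py <<'E'
import sys
from h import *
from scipy.spatial.transform import Rotation as Ro
s=robot.sense();q=s["orientation"];R=Ro.from_quat([q[1],q[2],q[3],q[0]]).as_matrix()
print("axes",R.T.round(4).tolist(),"j",s["joints"].round(2),"p",s["tool_pos"].round(1),"F",s["wrist_force"].round(1),"gap",round(s["finger_gap"],1),"t",s["time"])
t=s["tool_pos"]
for a in sys.argv[1:]:
    w=np.array([float(v) for v in a.split(",")]);print(a,"shift cm",(R.T@(w-t)/10).round(2));t=w
E
python3 d.py 433,125.5,150 433,125.5,8
```

```text
axes [[-0.9111, 0.4122, -0.0], [0.4122, 0.9111, 0.0001], [0.0, 0.0001, -1.0]] j [ 1.01  0.29 -0.15  1.13 -0.    1.43] p [216.4 478.4 210.5] F [ 0.1 -0.3 -0.6] gap 85.5 t 0.6
433,125.5,150 shift cm [-34.28 -23.22   6.05]
433,125.5,8 shift cm [ 0.  -0.  14.2]
```

step_arm:
  steps:
    - [[-2.4, -1.6, 0.4], [0, 0, 0], 8.5]
    - [[-2.4, -1.6, 0.4], [0, 0, 0], 8.5]
    - [[-2.4, -1.6, 0.4], [0, 0, 0], 8.5]
    - [[-2.4, -1.6, 0.4], [0, 0, 0], 8.5]
    - [[-2.4, -1.6, 0.4], [0, 0, 0], 8.5]
    - [[-2.4, -1.6, 0.4], [0, 0, 0], 8.5]
    - [[-2.4, -1.6, 0.4], [0, 0, 0], 8.5]
    - [[-2.4, -1.6, 0.4], [0, 0, 0], 8.5]

```text
time: 1.4
tool_pos: [339.1, 281.6, 178.5]
orientation: [0.0, 0.211, 0.978, 0.0]
wrist_force: [-0.9, -0.6, 0.0]
finger_gap: 85.2
gripper_force: 0.0
```

step_arm:
  steps:
    - [[-2.5, -1.7, 0.4], [0, 0, 0], 8.5]
    - [[-2.5, -1.7, 0.4], [0, 0, 0], 8.5]
    - [[-2.5, -1.7, 0.4], [0, 0, 0], 8.5]
    - [[-2.5, -1.7, 0.4], [0, 0, 0], 8.5]
    - [[-2.5, -1.7, 0.4], [0, 0, 0], 8.5]
    - [[-2.5, -1.7, 0.4], [0, 0, 0], 8.5]
    - [[0, 0, 0], [0, 0, 0], 8.5]
    - [[0, 0, 0], [0, 0, 0], 8.5]

```text
time: 2.2
tool_pos: [433.2, 127.4, 154.4]
orientation: [-0.0, 0.212, 0.977, 0.0]
wrist_force: [0.1, 0.2, 0.7]
finger_gap: 84.9
gripper_force: 0.0
```

```bash
python3 d.py 433,125.5,8
```

```text
axes [[-0.9105, 0.4136, 0.0005], [0.4136, 0.9105, -0.0], [-0.0005, 0.0002, -1.0]] j [ 0.12  0.2  -0.44  0.94  0.    0.55] p [433.2 127.4 154.4] F [0.1 0.2 0.7] gap 84.9 t 2.2
433,125.5,8 shift cm [-0.07 -0.18 14.64]
```

step_arm:
  steps:
    - [[-0.1, -0.2, 2.6], [0, 0, 0], 8.5]
    - [[0, 0, 3], [0, 0, 0], 8.5]
    - [[0, 0, 3], [0, 0, 0], 8.5]
    - [[0, 0, 3], [0, 0, 0], 8.5]
    - [[0, 0, 2], [0, 0, 0], 8.5]
    - [[0, 0, 1], [0, 0, 0], 8.5]
    - [[0, 0, 0], [0, 0, 0], 7.5]
    - [[0, 0, 0], [0, 0, 0], 6.5]

```text
time: 3.0
tool_pos: [433.6, 126.0, 9.2]
orientation: [0.0, 0.21, 0.978, 0.0]
wrist_force: [0.8, 0.8, -0.1]
finger_gap: 65.2
gripper_force: 0.0
```

step_arm:
  steps:
    - [[0, 0, 0], [0, 0, 0], 5]
    - [[0, 0, 0], [0, 0, 0], 4]
    - [[0, 0, 0], [0, 0, 0], 4]
    - [[0, 0, 0], [0, 0, 0], 4]
    - [[0, 0, 0], [0, 0, 0], 4]

```text
time: 3.5
tool_pos: [434.5, 125.9, 10.6]
orientation: [0.001, 0.211, 0.978, 0.001]
wrist_force: [-6.1, -1.2, 24.2]
finger_gap: 41.0
gripper_force: 46.2
```

```bash
python3 - <<'E'
from h import *
f=robot.grab_frame("side");g=robot.grab_frame("top")
a=cv2.resize(f["color"][90:210,140:270],None,fx=3,fy=3,interpolation=2);b=cv2.resize(g["color"][180:300,110:240],None,fx=3,fy=3,interpolation=2)
cv2.imwrite("pics/c1.png",np.hstack([a,b])[:,:,::-1])
s=robot.sense();print(s)
E
```

```text
{'time': 3.6, 'joints': array([ 1.19919134e-01,  3.83276486e-01, -6.31418918e-01,  5.52990005e-01,
        2.31516066e-04,  5.44580950e-01]), 'dq': array([-0.00054321,  0.00068498,  0.00141057,  0.0004393 ,  0.00014741,
       -0.00025829]), 'joint_efforts': array([ -0.47564976, -39.86577272,  20.37453711,  -2.35485412,
        -0.18268361,   0.10390717]), 'tool_pos': array([434.55646979, 125.87061593,  10.65824753]), 'orientation': array([1.43263505e-03, 2.10738599e-01, 9.77541206e-01, 6.16772440e-04]), 'wrist_force': array([-5.98937603,  0.0577565 , 24.53749623]), 'moment': array([0.03728336, 1.0875837 , 0.11548967]), 'gripper_force': 46.18716333992779, 'finger_gap': 41.40994450657381}
```

View pics/c1.png

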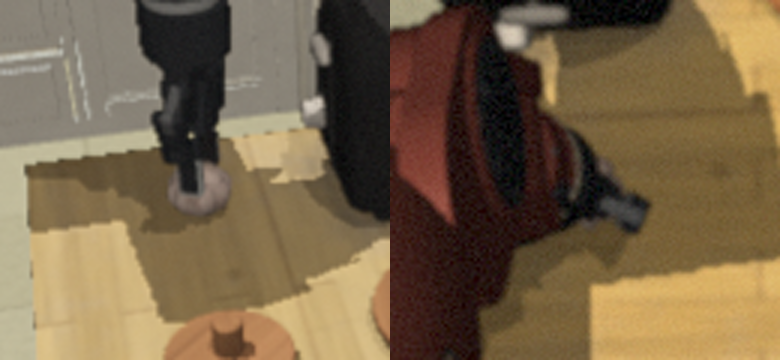

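The crop shows the fingers on the upper part of the bulb. It protrudes below and to the right of the near finger (around crop 200,188), and the upward wrist force suggests a wedged grip that is too high. I'll open and re-measure before going lower.

step_arm:
  steps:
    - [[0, 0, 0], [0, 0, 0], 5]
    - [[0, 0, 0], [0, 0, 0], 6.5]
    - [[0, 0, 0], [0, 0, 0], 8.5]
    - [[0, 0, 0], [0, 0, 0], 8.5]
    - [[0, 0, 0], [0, 0, 0], 8.5]

```text
time: 4.1
tool_pos: [433.2, 125.6, 8.5]
orientation: [-0.0, 0.211, 0.978, -0.0]
wrist_force: [-0.1, 0.8, 0.7]
finger_gap: 84.9
gripper_force: 0.0
```

```bash
python3 - <<'E'
from h import *
np.set_printoptions(precision=1,suppress=True)
f=robot.grab_frame("side")
for o in robot.outline_of("garlic_center","side")[:2]:
    print(o["conf"],o["box"],o["pixels"].sum(),fit("garlic_center",{"side":f},np.array([433,125.]),{"side":np.array(o["box"])}))
print("expected",box(f,"garlic_center",(433,125.5)))
cv2.imwrite("pics/c2.png",cv2.resize(f["color"][90:210,140:270],None,fx=4,fy=4,interpolation=2)[:,:,::-1])
s=robot.sense();print(s["tool_pos"],s["finger_gap"],s["wrist_force"])
E
```

```text
0.74 [200.8, 144.3, 216.5, 161.5] 191 (array([440.1, 123.7]), array([-3.5, -4. ,  3.6,  1.6]))
expected [194.5 140.3 217.3 163.1]
[433.2 125.6   8.4] 85.14930970065105 [-0.2  0.1  0.2]
```

View pics/c2.png

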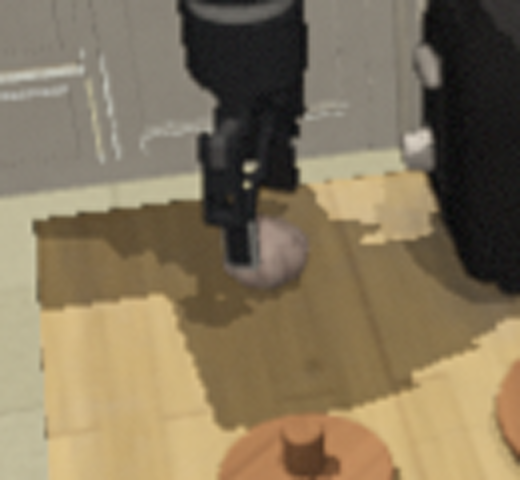

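The garlic has shifted about 2.5 mm in +x. It sits between the open fingers (crop centre about 268,250), with the tips well above the table. I'll go lower, shift slightly, and close gradually.

step_arm:
  steps:
    - [[-0.2, 0.1, 0.7], [0, 0, 0], 8.5]
    - [[0, 0, 0], [0, 0, 0], 7.5]
    - [[0, 0, 0], [0, 0, 0], 6.5]
    - [[0, 0, 0], [0, 0, 0], 5.5]
    - [[0, 0, 0], [0, 0, 0], 5]
    - [[0, 0, 0], [0, 0, 0], 5]
    - [[0, 0, 0], [0, 0, 0], 5]

```text
time: 4.9
tool_pos: [435.5, 125.7, 2.3]
orientation: [0.0, 0.211, 0.978, 0.0]
wrist_force: [-3.6, -0.7, 12.9]
finger_gap: 51.1
gripper_force: 56.7
```

step_arm:
  steps:
    - [[0, 0, 0], [0, 0, 0], 4]
    - [[0, 0, 0], [0, 0, 0], 4]
    - [[0, 0, 0], [0, 0, 0], 4]

```text
time: 5.2
tool_pos: [435.5, 125.7, 2.3]
orientation: [0.0, 0.211, 0.978, 0.0]
wrist_force: [-3.5, -0.1, 13.4]
finger_gap: 50.5
gripper_force: 59.9
```

```bash
python3 - <<'E'
from h import *
f=robot.grab_frame("side")
u=np.array([.4136,.9105]);v=np.array([-.9105,.4136])
for r in(43,57):
  for z in(8,15,22,30): print(r,z,proj(f,np.array([[*(np.array([433.2,125.6])-r*u+k*v),z] for k in(-11,11)])).round(1).tolist())
cv2.imwrite("pics/c3.png",cv2.resize(f["color"][120:180,170:240],None,fx=8,fy=8,interpolation=2)[:,:,::-1])
E
```

```text
43 8 [[206.1, 167.1], [197.9, 166.2]]
43 15 [[205.8, 165.0], [197.7, 164.0]]
43 22 [[205.6, 162.7], [197.4, 161.8]]
43 30 [[205.3, 160.2], [197.1, 159.3]]
57 8 [[204.5, 170.3], [196.3, 169.4]]
57 15 [[204.3, 168.1], [196.0, 167.2]]
57 22 [[204.0, 165.9], [195.7, 165.0]]
57 30 [[203.8, 163.4], [195.4, 162.4]]
```

View pics/c3.png

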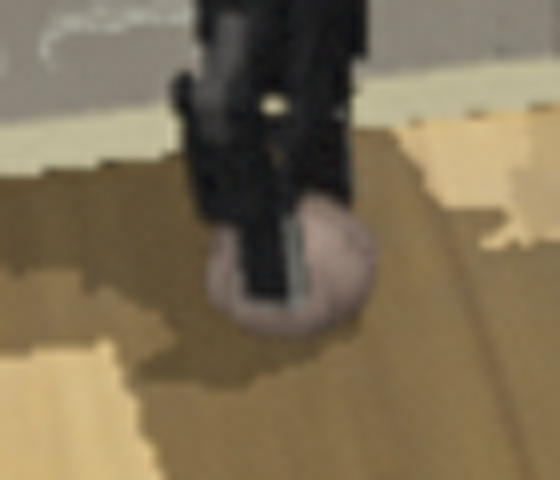

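The crop shows the grey pad's lower edge at about row 158, well above the bulb's underside (about row 162). The tips really are high, so I'll regrip about 8 mm lower in small steps.

step_arm:
  steps:
    - [[0, 0, 0], [0, 0, 0], 6.5]
    - [[0, 0, 0], [0, 0, 0], 8.5]
    - [[0, 0, 0], [0, 0, 0], 8.5]
    - [[0, 0, 0.3], [0, 0, 0], 8.5]
    - [[0, 0, 0.3], [0, 0, 0], 8.5]
    - [[0, 0, 0.2], [0, 0, 0], 8.5]
    - [[0, 0, 0], [0, 0, 0], 8.5]

```text
time: 5.95
tool_pos: [435.1, 125.6, -6.9]
orientation: [-0.0, 0.211, 0.978, -0.0]
wrist_force: [0.9, 0.3, 0.4]
finger_gap: 85.2
gripper_force: 0.0
```

step_arm:
  steps:
    - [[0, 0, 0], [0, 0, 0], 7.5]
    - [[0, 0, 0], [0, 0, 0], 6.5]
    - [[0, 0, 0], [0, 0, 0], 5.8]
    - [[0, 0, 0], [0, 0, 0], 5]
    - [[0, 0, 0], [0, 0, 0], 4.5]
    - [[0, 0, 0], [0, 0, 0], 4.5]

```text
time: 6.55
tool_pos: [435.7, 125.6, -5.6]
orientation: [0.0, 0.211, 0.978, -0.0]
wrist_force: [-4.9, -1.5, 16.7]
finger_gap: 54.3
gripper_force: 59.6
```

step_arm:
  steps:
    - [[0, 0, -0.5], [0, 0, 0], 4.5]
    - [[0, 0, -0.8], [0, 0, 0], 4.5]
    - [[0, 0, -1], [0, 0, 0], 4.5]
    - [[0, 0, -1], [0, 0, 0], 4.5]
    - [[0, 0, 0], [0, 0, 0], 4.5]
    - [[0, 0, 0], [0, 0, 0], 4.5]

```text
time: 7.15
tool_pos: [435.9, 125.7, 26.9]
orientation: [0.0, 0.211, 0.978, 0.0]
wrist_force: [0.8, 0.6, -0.6]
finger_gap: 54.3
gripper_force: 62.8
```

```bash
python3 - <<'E'
from h import *
np.set_printoptions(precision=1,suppress=True)
f=robot.grab_frame("side")
for o in robot.outline_of("garlic_center","side")[:2]: print(o["conf"],o["box"],o["pixels"].sum())
for z in(0,20,30,33):print(z,box(f,"garlic_center",(435.5,125.5,z)))
cv2.imwrite("pics/c4.png",cv2.resize(f["color"][110:180,170:240],None,fx=6,fy=6,interpolation=2)[:,:,::-1])
E
python3 d.py
```

```text
0.59 [196.5, 135.0, 218.4, 152.3] 185
0 [195.5 140.1 218.2 162.9]
20 [194.7 133.5 217.7 156.7]
30 [194.3 130.2 217.5 153.6]
33 [194.2 129.2 217.4 152.6]
axes [[-0.9111, 0.4122, 0.0003], [0.4122, 0.9111, -0.0002], [-0.0003, -0.0001, -1.0]] j [ 0.12  0.36 -0.61  0.6  -0.    0.54] p [435.3 125.6  26.3] F [ 0.4  0.8 -0.2] gap 54.4 t 7.25
```

View pics/c4.png

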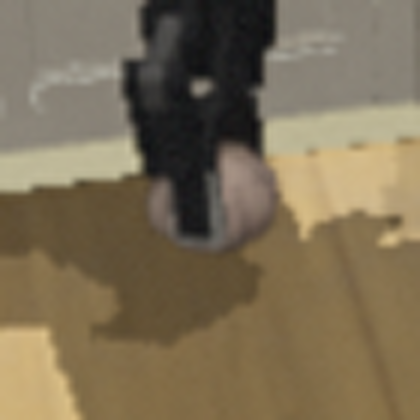

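The garlic is held, with its centre at about crop (222,195) and the table shadow clear below it. I'll lift and carry it to the pot.

step_arm:
  steps:
    - [[0, 0, -2], [0, 0, 0], 4.5]
    - [[0, 0, -2.5], [0, 0, 0], 4.5]
    - [[0, 0, -2.5], [0, 0, 0], 4.5]
    - [[0, 0, -2.5], [0, 0, 0], 4.5]
    - [[-1.6, -2.5, -0.5], [0, 0, 0], 4.5]
    - [[-1.6, -2.5, 0], [0, 0, 0], 4.5]
    - [[-1.6, -2.5, 0], [0, 0, 0], 4.5]
    - [[-1.6, -2.5, 0], [0, 0, 0], 4.5]

```text
time: 8.05
tool_pos: [452.4, 7.2, 126.2]
orientation: [-0.0, 0.211, 0.978, -0.0]
wrist_force: [0.5, 0.1, -1.2]
finger_gap: 54.1
gripper_force: 63.1
```

step_arm:
  steps:
    - [[-1.6, -2.5, 0], [0, 0, 0], 4.5]
    - [[-1.6, -2.5, 0], [0, 0, 0], 4.5]
    - [[-1.6, -2.5, 0], [0, 0, 0], 4.5]
    - [[-1.6, -2.5, 0], [0, 0, 0], 4.5]
    - [[-1.6, -2.5, 0], [0, 0, 0], 4.5]
    - [[-1.6, -2.5, 0], [0, 0, 0], 4.5]
    - [[-1.6, -2.5, 0], [0, 0, 0], 4.5]
    - [[-1.6, -2.5, 0], [0, 0, 0], 4.5]

```text
time: 8.85
tool_pos: [486.5, -227.9, 125.9]
orientation: [-0.0, 0.211, 0.978, 0.0]
wrist_force: [0.1, 0.0, 0.2]
finger_gap: 54.1
gripper_force: 63.1
```

step_arm:
  steps:
    - [[-1.6, -2.5, 0], [0, 0, 0], 4.5]
    - [[-1.6, -2.5, 0], [0, 0, 0], 4.5]
    - [[0, 0, 0], [0, 0, 0], 4.5]
    - [[0, 0, 0], [0, 0, 0], 4.5]

```text
time: 9.25
tool_pos: [494.8, -285.5, 125.6]
orientation: [-0.001, 0.211, 0.977, 0.0]
wrist_force: [-0.2, 1.3, -0.7]
finger_gap: 54.7
gripper_force: 63.1
```

```bash
python3 d.py 495.2,-292,10; python3 - <<'E'
from h import *
np.set_printoptions(precision=1,suppress=True)
for n in("side","top"):
  f=robot.grab_frame(n)
  for t in("garlic_center","large_pot"):
    for o in robot.outline_of(t,n)[:1]: print(n,t,o["conf"],o["box"])
  p=robot.sense()["tool_pos"];print("exp",box(f,"garlic_center",(p[0],p[1],p[2]+6)),box(f,"large_pot",(495.2,-292.3,0)))
E
```

```text
axes [[-0.9107, 0.4131, 0.0016], [0.4131, 0.9107, 0.0006], [-0.0012, 0.0012, -1.0]] j [-0.65  0.44 -0.17  0.97  0.   -0.23] p [ 494.8 -285.5  125.6] F [-0.2  1.3 -0.7] gap 54.7 t 9.25
495.2,-292,10 shift cm [-0.33 -0.58 11.56]
side garlic_center 0.67 [254.6, 207.3, 282.2, 227.6]
side large_pot 0.86 [228.3, 224.6, 310.0, 307.4]
exp [251.9 197.2 287.5 232.2] [230.7 221.6 309.8 309.3]
top large_pot 0.82 [326.8, 173.8, 368.8, 211.7]
exp [355.  186.3 385.5 216.7] [328.9 173.6 399.7 242.1]
```

step_arm:
  steps:
    - [[-0.3, -0.6, 1.5], [0, 0, 0], 4.5]
    - [[0, 0, 2], [0, 0, 0], 4.5]
    - [[0, 0, 2], [0, 0, 0], 4.5]
    - [[0, 0, 2], [0, 0, 0], 4.5]
    - [[0, 0, 2], [0, 0, 0], 4.5]
    - [[0, 0, 1.3], [0, 0, 0], 4.5]
    - [[0, 0, 0.6], [0, 0, 0], 4.5]
    - [[0, 0, 0], [0, 0, 0], 4.5]

```text
time: 10.35
tool_pos: [495.4, -291.9, 12.1]
orientation: [-0.0, 0.211, 0.978, 0.0]
wrist_force: [-0.6, 0.2, 0.4]
finger_gap: 54.2
gripper_force: 63.1
```

step_arm:
  steps:
    - [[0, 0, 0], [0, 0, 0], 5.5]
    - [[0, 0, 0], [0, 0, 0], 6.5]
    - [[0, 0, 0], [0, 0, 0], 7]
    - [[0, 0, 0], [0, 0, 0], 7]
    - [[0, 0, -1], [0, 0, 0], 7]
    - [[0, 0, -2], [0, 0, 0], 7]
    - [[0, 0, -2], [0, 0, 0], 7]
    - [[0, 0, -2], [0, 0, 0], 7]

```text
time: 11.15
tool_pos: [495.7, -292.3, 84.1]
orientation: [0.0, 0.211, 0.978, -0.0]
wrist_force: [-0.2, -0.1, -0.1]
finger_gap: 70.2
gripper_force: 0.0
```

step_arm:
  steps:
    - [[0, 0, -2], [0, 0, 0], 7]
    - [[0, 0, -2], [0, 0, 0], 7]
    - [[-0.2, 2.5, 0], [0, 0, 0], 7]
    - [[-0.2, 2.5, 0], [0, 0, 0], 7]
    - [[-0.2, 2.5, 0], [0, 0, 0], 7]
    - [[-0.2, 2.5, 0], [0, 0, 0], 7]
    - [[-0.2, 2.5, 0], [0, 0, 0], 7]
    - [[-0.2, 2.5, 0], [0, 0, 0], 7]

```text
time: 11.95
tool_pos: [568.9, -159.6, 123.4]
orientation: [0.0, 0.211, 0.978, -0.0]
wrist_force: [0.2, -0.3, -0.1]
finger_gap: 70.2
gripper_force: 0.0
```

step_arm:
  steps:
    - [[-0.3, 2.5, 0], [0, 0, 0], 7]
    - [[-0.3, 2.5, 0], [0, 0, 0], 7]
    - [[-0.3, 2.5, 0], [0, 0, 0], 7]
    - [[-0.2, 2.2, 0], [0, 0, 0], 7]
    - [[0, 0, 0], [0, 0, 0], 7]
    - [[0, 0, 0], [0, 0, 0], 7]

```text
time: 12.55
tool_pos: [618.4, -76.5, 123.0]
orientation: [0.0, 0.21, 0.978, -0.0]
wrist_force: [-0.3, 0.3, -0.6]
finger_gap: 69.9
gripper_force: 0.0
```

```bash
python3 d.py 618,-76.2,60 618,-76.2,18;  python3 - <<'E'
from h import *
np.set_printoptions(precision=1,suppress=True)
f=robot.grab_frame("side");g=robot.grab_frame("top")
for t in("garlic_center","large_pot","large_lid_knob"):
  for n in("side","top"):
    for o in robot.outline_of(t,n)[:2]: print(n,t,o["conf"],o["box"])
cv2.imwrite("pics/c5.png",np.hstack([cv2.resize(f["color"][130:330,180:380],None,fx=2,fy=2),cv2.resize(g["color"][90:290,215:415],None,fx=2,fy=2)])[:,:,::-1])
E
```

```text
axes [[-0.9115, 0.4112, -0.0003], [0.4112, 0.9115, -0.0003], [0.0002, -0.0004, -1.0]] j [-0.24  0.53 -0.02  1.02 -0.    0.18] p [618.4 -76.5 123. ] F [-0.3  0.3 -0.6] gap 69.9 t 12.55
618,-76.2,60 shift cm [0.05 0.02 6.3 ]
618,-76.2,18 shift cm [0.  0.  4.2]
top garlic_center 0.71 [279.4, 153.8, 296.2, 187.4]
top garlic_center 0.68 [348.1, 200.6, 375.7, 224.5]
side large_pot 0.69 [230.8, 221.3, 313.4, 305.4]
top large_pot 0.63 [326.8, 173.5, 399.5, 240.3]
side large_lid_knob 0.81 [263.9, 173.1, 334.2, 213.9]
top large_lid_knob 0.88 [280.2, 134.8, 291.1, 188.3]
```

View pics/c5.png

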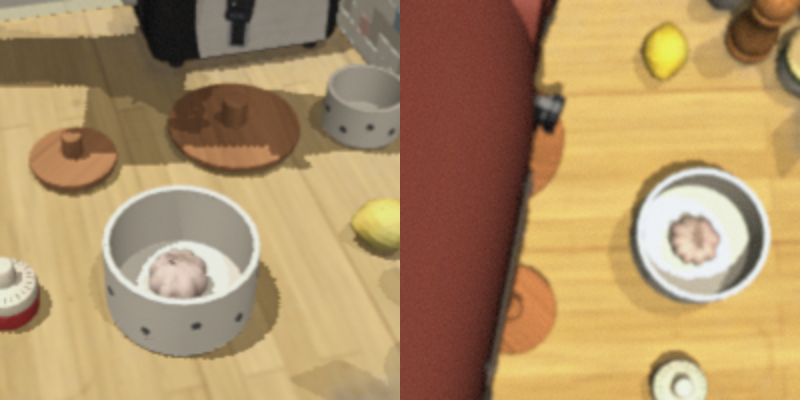

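The garlic stands inside the pot (side crop 180,272; top crop 695,238), and the lid is undisturbed. The gripper is above the knob. I'll descend with the fingers partly open.

step_arm:
  steps:
    - [[0, 0, 2.3], [0, 0, 0], 6]
    - [[0, 0, 2], [0, 0, 0], 6]
    - [[0, 0, 2], [0, 0, 0], 6]
    - [[0, 0, 2], [0, 0, 0], 6]
    - [[0, 0, 1], [0, 0, 0], 6]
    - [[0, 0, 0], [0, 0, 0], 6]
    - [[0, 0, 0], [0, 0, 0], 6]

```text
time: 13.65
tool_pos: [618.7, -76.8, 30.1]
orientation: [0.0, 0.211, 0.978, -0.0]
wrist_force: [0.8, 0.5, 1.1]
finger_gap: 59.9
gripper_force: 0.0
```

```bash
python3 - <<'E'
from h import *
f=robot.grab_frame("side")
cv2.imwrite("pics/c6.png",cv2.resize(f["color"][130:230,240:360],None,fx=5,fy=5,interpolation=2)[:,:,::-1])
E
python3 d.py
```

```text
axes [[-0.9111, 0.4122, -0.0014], [0.4122, 0.9111, 0.0003], [0.0014, -0.0003, -1.0]] j [-0.24  0.62 -0.13  0.82 -0.    0.18] p [619.1 -76.9  30.5] F [0.7 0.8 0.3] gap 59.9 t 13.7
```

View pics/c6.png

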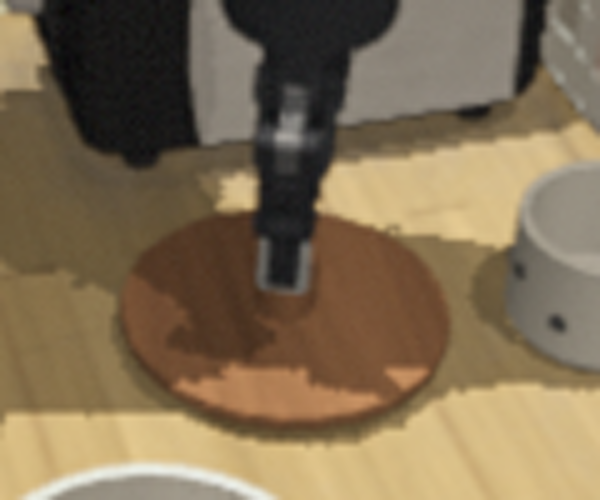

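The finger tips (row 292 in the crop) straddle the knob, well above the disc. I'll lower 8 mm and close.

step_arm:
  steps:
    - [[0.1, 0, 0.5], [0, 0, 0], 6]
    - [[0, 0, 0.3], [0, 0, 0], 5]
    - [[0, 0, 0], [0, 0, 0], 4]
    - [[0, 0, 0], [0, 0, 0], 3]
    - [[0, 0, 0], [0, 0, 0], 2]
    - [[0, 0, 0], [0, 0, 0], 1.5]
    - [[0, 0, 0], [0, 0, 0], 1.5]

```text
time: 14.4
tool_pos: [617.6, -76.1, 22.0]
orientation: [0.0, 0.211, 0.978, 0.0]
wrist_force: [-2.0, 2.2, 5.9]
finger_gap: 27.2
gripper_force: 58.9
```

step_arm:
  steps:
    - [[0, 0, -0.5], [0, 0, 0], 1.5]
    - [[0, 0, -1], [0, 0, 0], 1.5]
    - [[0, 0, -1.5], [0, 0, 0], 1.5]
    - [[0, 0, -2], [0, 0, 0], 1.5]
    - [[0, 0, -2], [0, 0, 0], 1.5]
    - [[0, 0, -2], [0, 0, 0], 1.5]
    - [[0, 0, -2], [0, 0, 0], 1.5]
    - [[0, 0, 0], [0, 0, 0], 1.5]

```text
time: 15.2
tool_pos: [619.3, -76.8, 134.7]
orientation: [0.003, 0.211, 0.978, -0.0]
wrist_force: [1.1, -0.7, -1.6]
finger_gap: 27.1
gripper_force: 59.2
```

```bash
python3 d.py 495.2,-292,132;  python3 - <<'E'
from h import *
np.set_printoptions(precision=1,suppress=True)
f=robot.grab_frame("side")
for t in("large_pot","large_lid_knob"):
    for o in robot.outline_of(t,"side")[:2]: print(t,o["conf"],o["box"])
SH["large_lid_knob"]=SH["large_lid_knob"][:3]
p=robot.sense()["tool_pos"];print(box(f,"large_lid_knob",(p[0],p[1],p[2]-22)))
E
```

```text
axes [[-0.9111, 0.4122, -0.0051], [0.4122, 0.9111, 0.0008], [0.0049, -0.0014, -1.0]] j [-0.24  0.52 -0.    1.04 -0.    0.18] p [619.3 -76.8 134.7] F [ 1.1 -0.7 -1.6] gap 27.1 t 15.2
495.2,-292,132 shift cm [  2.44 -24.72   0.24]
large_pot 0.82 [230.8, 221.9, 310.8, 307.4]
large_lid_knob 0.59 [264.7, 135.7, 339.3, 175.0]
large_lid_knob 0.2 [256.0, 255.8, 281.1, 279.1]
[262.9 133.7 334.9 178.1]
```

step_arm:
  steps:
    - [[0.1, -1, 0], [0, 0, 0], 1.5]
    - [[0.2, -2, 0], [0, 0, 0], 1.5]
    - [[0.2, -2, 0], [0, 0, 0], 1.5]
    - [[0.2, -2, 0], [0, 0, 0], 1.5]
    - [[0.2, -2, 0], [0, 0, 0], 1.5]
    - [[0.2, -2, 0], [0, 0, 0], 1.5]
    - [[0.2, -2, 0], [0, 0, 0], 1.5]
    - [[0.2, -2, 0], [0, 0, 0], 1.5]

```text
time: 16.15
tool_pos: [540.4, -207.7, 130.5]
orientation: [-0.001, 0.211, 0.977, 0.0]
wrist_force: [-0.1, 0.1, -1.6]
finger_gap: 27.1
gripper_force: 59.4
```

step_arm:
  steps:
    - [[0.2, -2, 0], [0, 0, 0], 1.5]
    - [[0.2, -2, 0], [0, 0, 0], 1.5]
    - [[0.2, -2, 0], [0, 0, 0], 1.5]
    - [[0.2, -2, 0], [0, 0, 0], 1.5]
    - [[0.2, -1.5, 0], [0, 0, 0], 1.5]
    - [[0.1, -0.2, 0], [0, 0, 0], 1.5]
    - [[0, 0, 0], [0, 0, 0], 1.5]
    - [[0, 0, 0], [0, 0, 0], 1.5]

```text
time: 16.95
tool_pos: [492.0, -290.0, 131.3]
orientation: [-0.0, 0.211, 0.978, 0.0]
wrist_force: [0.4, 0.8, -3.0]
finger_gap: 26.8
gripper_force: 59.3
```

```bash
python3 d.py 495.2,-292,94;  python3 - <<'E'
from h import *
np.set_printoptions(precision=1,suppress=True)
fs={n:robot.grab_frame(n) for n in("side","top")}
SH["large_lid_knob"]=SH["large_lid_knob"][:3]
p=robot.sense()["tool_pos"]
for n in fs:
  for t in("large_pot","large_lid_knob"):
    for o in robot.outline_of(t,n)[:2]: print(n,t,o["conf"],o["box"])
  print(box(fs[n],"large_lid_knob",(p[0],p[1],p[2]-22)),box(fs[n],"large_pot",(495.2,-292.3,0)))
f=fs["side"];g=fs["top"]
cv2.imwrite("pics/c7.png",np.hstack([cv2.resize(f["color"][150:330,180:360],None,fx=2.2,fy=2.2),cv2.resize(g["color"][110:290,265:445],None,fx=2.2,fy=2.2)])[:,:,::-1])
E
```

```text
axes [[-0.9113, 0.4118, 0.0003], [0.4118, 0.9113, 0.0004], [-0.0001, 0.0005, -1.0]] j [-0.66  0.43 -0.16  0.98  0.   -0.24] p [ 492.  -290.   131.3] F [ 0.4  0.8 -3. ] gap 26.8 t 16.95
495.2,-292,94 shift cm [-0.37 -0.05  3.73]
side large_pot 0.57 [232.4, 254.8, 308.3, 308.1]
side large_lid_knob 0.57 [224.2, 202.1, 318.1, 269.2]
side large_lid_knob 0.51 [192.6, 196.4, 240.1, 226.0]
[223.5 200.3 314.  269.3] [230.7 221.6 309.8 309.3]
top large_lid_knob 0.85 [331.9, 165.7, 373.2, 215.2]
[330.7 167.3 407.9 244. ] [328.9 173.6 399.7 242.1]
```

View pics/c7.png

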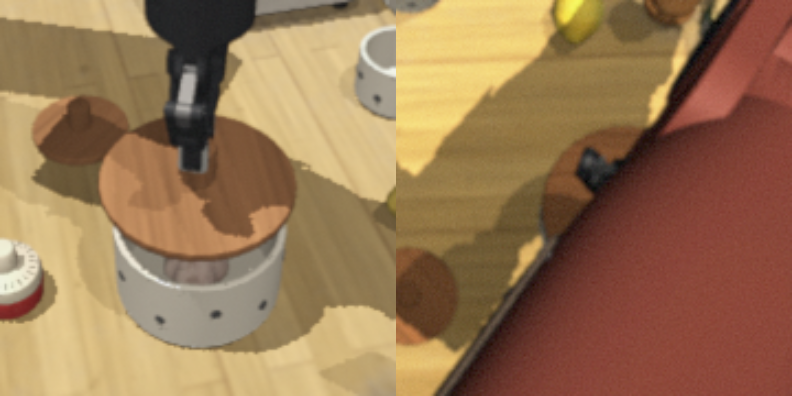

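The pot is unmoved and the garlic shows inside. The lid looks nearly level (side crop centre 197,190), and its outline puts it about 3 mm in +x of the tool, so it is already centred on the pot. I'll lower it straight down.

step_arm:
  steps:
    - [[0, 0, 1], [0, 0, 0], 1.5]
    - [[0, 0, 1], [0, 0, 0], 1.5]
    - [[0, 0, 0.7], [0, 0, 0], 1.5]
    - [[0, 0, 0.3], [0, 0, 0], 1.5]
    - [[0, 0, 0.3], [0, 0, 0], 1.5]
    - [[0, 0, 0], [0, 0, 0], 1.5]

```text
time: 17.85
tool_pos: [491.8, -290.5, 98.1]
orientation: [-0.0, 0.211, 0.978, 0.0]
wrist_force: [-0.1, -0.3, -2.3]
finger_gap: 26.7
gripper_force: 59.4
```

step_arm:
  steps:
    - [[0, 0, 0.2], [0, 0, 0], 1.5]
    - [[0, 0, 0.2], [0, 0, 0], 1.5]
    - [[0, 0, 0], [0, 0, 0], 1.5]

```text
time: 18.15
tool_pos: [491.9, -290.5, 94.4]
orientation: [-0.0, 0.211, 0.978, 0.0]
wrist_force: [0.2, -1.1, -3.2]
finger_gap: 26.9
gripper_force: 59.3
```

step_arm:
  steps:
    - [[0, 0, 0.1], [0, 0, 0], 1.5]
    - [[0, 0, 0.1], [0, 0, 0], 1.5]
    - [[0, 0, 0], [0, 0, 0], 1.5]

```text
time: 18.45
tool_pos: [492.1, -290.7, 93.9]
orientation: [0.0, 0.211, 0.978, -0.0]
wrist_force: [-4.0, 2.6, 11.8]
finger_gap: 26.8
gripper_force: 61.0
```

Contact came at the expected height, so I'll release and retreat.

step_arm:
  steps:
    - [[0, 0, 0], [0, 0, 0], 2.5]
    - [[0, 0, 0], [0, 0, 0], 3.5]
    - [[0, 0, 0], [0, 0, 0], 5]
    - [[0, 0, 0], [0, 0, 0], 6]
    - [[0, 0, -1], [0, 0, 0], 6]
    - [[0, 0, -2], [0, 0, 0], 6]
    - [[0, 0, -2.5], [0, 0, 0], 6]
    - [[0, 0, -2.5], [0, 0, 0], 6]

```text
time: 19.25
tool_pos: [491.9, -290.5, 173.9]
orientation: [0.0, 0.211, 0.978, -0.0]
wrist_force: [0.6, 0.2, -0.1]
finger_gap: 59.8
gripper_force: 0.0
```

step_arm:
  steps:
    - [[0, 2, -2], [0, 0, 0], 6]
    - [[1, 3, 0], [0, 0, 0], 6]
    - [[1, 3, 0], [0, 0, 0], 6]
    - [[1, 3, 0], [0, 0, 0], 6]
    - [[1, 3, 0], [0, 0, 0], 6]
    - [[1, 3, 0], [0, 0, 0], 6]
    - [[1, 3, 0], [0, 0, 0], 6]
    - [[0, 0, 0], [0, 0, 0], 6]

```text
time: 20.05
tool_pos: [519.9, -80.5, 193.3]
orientation: [0.0, 0.209, 0.978, 0.0]
wrist_force: [-0.4, -0.6, 0.2]
finger_gap: 60.2
gripper_force: 0.0
```

```bash
python3 - <<'E'
from h import *
np.set_printoptions(precision=1,suppress=True)
fs={n:robot.grab_frame(n) for n in("side","top")}
for n in fs:
  for t in("large_pot","large_lid_knob","small_lid_knob"):
    for o in robot.outline_of(t,n)[:2]:
      print(n,t,o["conf"],o["box"])
      if t=="large_lid_knob" and o["conf"]>.5: print(fit(t,{n:fs[n]},np.array([495,-292.]),{n:np.array(o["box"])},True))
  print("exp lid",box(fs[n],"large_lid_knob",(495.2,-292.3,72)))
f=fs["side"];g=fs["top"]
cv2.imwrite("pics/c8.png",np.hstack([cv2.resize(f["color"][180:330,200:350],None,fx=2.6,fy=2.6),cv2.resize(g["color"][130:280,285:435],None,fx=2.6,fy=2.6)])[:,:,::-1])
s=robot.sense();print(s["tool_pos"],s["wrist_force"])
E
```

```text
side large_pot 0.81 [230.4, 266.7, 308.3, 307.6]
side large_lid_knob 0.75 [226.7, 219.0, 314.7, 282.8]
(array([ 498.2, -283.9,   61.8]), array([ 1. , -2.9, -0.9,  1.4]))
side small_lid_knob 0.61 [192.9, 193.1, 242.4, 226.9]
exp lid [226.5 215.4 314.2 284.7]
top large_lid_knob 0.76 [330.5, 169.4, 399.5, 242.9]
(array([ 501.1, -296.4,   29. ]), array([-1.2,  1.2,  1.2, -1.2]))
top small_lid_knob 0.75 [283.2, 229.0, 293.0, 256.0]
exp lid [329.8 169.5 404.1 243.5]
[519.7 -84.4 192.5] [1.1 0.3 0.1]
```

View pics/c8.png

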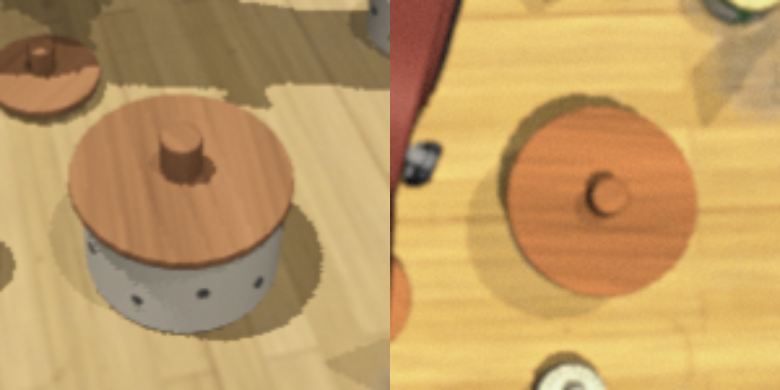

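The lid lies level and centred on the pot. In the side crop the disc spans 68–294 with the knob upright at (181,152), and the outline matches the fully-down prediction within 1–4 px. The robot is clear, so I'm handing in.

```bash
python3 -c "
from plant import robot
print(robot.hand_in())"
```

```text
the job is handed in; nothing more can be done
None
```

The garlic bulb is in the large pot and the large lid is on, level and fully down by the final pictures; the pot didn't visibly move, I left the small lid alone, and the job is handed in (about 20 s of the 64 s, verdict not reported).

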